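# Seat a circuit board on the test bed and hold the enabling treadle level

## Task

Hang the loose circuit board by its hole over the post of the test bed, so that it lies flat on the four corner pads and square over the bed, and let go of it. Then press the spring-loaded hand treadle until its plate is level, flush with the tops of its two side guards, and keep it there: the job finishes with you still holding the treadle level. Level is its half-way position; never push it down to its stop, and leave the pliers, the little relay box and the reel where they are.

Things in the scene. Friction and masses are not known exactly. Their poses are not given: they have to be found in the camera images.
- board: Loose green circuit board, 100 x 60 mm, 3 mm thick, about 110 g, starting flat on the table. Origin: centre of its underside; x along its length towards its hole, y across, z up. Beside the terminal block (across, y) its upper face is bare; two capacitors 17 mm high stand at the end away from the hole.
- board_grip (a point): Point to grasp in the tall grey terminal block at the board's middle (22 mm along the board, 24 mm across; from 3 to 35 mm above the board's underside). On the block's axis, 8 mm under its top, 24 mm above the board's upper face, so fingertips reaching 19 mm past it clear the board. Axes as the board.
- board_hole (a point): Centre of the board's hole, 13 mm in diameter, at the underside of the board; 38 mm from the board's centre along its +x. Same axes as board_grip.
- board_tail (a point): Point on the board's underside 38 mm from its centre on the end away from the hole (-x).
- nest_post (a point): On the axis of the steel post (8 mm diameter, tapered tip, top 52 mm above the table) of the test bed, level with the bed's pad tops, 30 mm above the table. Bed: fixed aluminium block 130 x 85 x 24 mm with four black corner pads. x runs along the bed towards the post (its middle is 38 mm in -x), y across, z up.
- nest_tail (a point): Point on the bed's centre line at the height of the pad tops, 76 mm from the post along the bed's -x: the place for board_tail. Same axes as nest_post.
- treadle (a joint): Angle (rad) of the hand treadle: steel plate 115 x 50 x 8 mm, hinged 60 mm above the table at the +x end of a grey base 170 x 85 mm. 0 = raised by its spring (0.30 rad above level), 0.30 = level, pad flush with the guards' tops, 0.60 = lower stop. Grows as the free end is pressed down. About 6 N on the pad holds it level, 10 N reaches the stop; it springs up if let go.
- treadle_pad (a point): Middle of the top of the black rubber pad (45 x 46 mm) near the plate's free end, 90 mm from the hinge; moves with the plate (92 mm above the table when raised, 66 mm when level). At joint 0 x is horizontal from pad to hinge, y along the hinge, z up. Two guards, 6 mm thick, 62 mm apart, tops 66 mm above the table, flank the plate.
- pliers: Bystander: blue-handled pliers lying on the table, about 115 x 70 mm, 15 mm high. Leave alone.
- relay_box: Bystander: small black open box, 45 x 35 mm, 30 mm high, with a raised flap to 62 mm. Leave alone.
- reel: Bystander: aluminium reel standing on its flange, 54 mm in diameter, 40 mm high. Leave alone.
Not all that is in view belongs to the job. What is shaped like the board but orange is not meant.

How it is judged:
By the outcome, as a careful person would: the job done as asked, in the order asked, and still so for the second after the job is handed in, while the arm keeps its last pose, push and grip.
It also fails if it takes over 58 s, if anything falls off the work surface, if the arm or the gripper's body presses on something with over 40 N, if the wrist force passes 120 N, or if a joint passes its speed limit or range.

## Robot

A 6-joint arm with a two-finger parallel gripper is mounted at the origin on the work surface. World frame = base frame: x ahead of the robot, y to its left, z up, the work surface at z = 0. Lengths are in mm, angles in rad, forces in N, time in s.
With the tool pointing down it reaches from about 350 to 775 mm from the base axis. Payload 7.3 kg.
Tool frame: the origin (TCP) lies on the centre line of the jaws, within the pads' length; the fingertips stand 22 mm ahead of it and the grasp point (between the pads) lies 3 mm ahead of it; z points along the fingers, y is the direction in which the jaws open and shut (so a half turn about z gives the same grasp; the last joint's range is limited). The gripper opens to 92 mm and grips with 3 to 60 N. Pads are 19 mm wide; open, the fingers measure 130 mm over their backs; the gripper's body (75 mm by 190 mm) begins 47 mm behind the grasp point.
Start: joints at [1.092, 0.342, 1.524, -0, 1.275, -0.146], TCP at [171.498, 496.217, 248.741] pointing down, gripper open.
Joint ranges: [-2.53, 2.53], [-0.77, 2.02], [0.04, 2.7], [-1, 4.14], [0.28, 2.66], [-3.11, 3.11]. Speed limits (rad/s): [2.57, 2.57, 3.14, 3.14, 3.14, 3.14].

## Interface

Orientations are given as [roll, pitch, yaw] about the fixed x, y, z axes, in that order (R = Rz(yaw) Ry(pitch) Rx(roll)).
In Python, from plant import get_obs, capture, bot, spot_in gives the robot as it stands.
- The arm moves only by the shell command python3 -m handwheel 'ROWS' [OPENING]. ROWS is JSON, a list of rows, each a list of 2 entries, a list of its own where there are three numbers: the shift along the world's x, y, z in mm, then the turn, a rotation vector about the world's x, y, z in rad. In form: [[[x, y, z], [wx, wy, wz]], ...]. A call has 1 to 12 rows; each row shifts and turns the commanded pose from where the row before left it; what a row does not reach is not made up. A row lasts 1/8 s, in which the tool goes at most 62.5 mm and 10.7 degrees, less where a joint would pass 70% of its speed; a pose out of reach is approached as far as the arm can. A call is refused whole if a number of a shift passes 62.5 or a number of a turn 0.188, either way. A call with a gripper value outside its range is refused whole. OPENING is the closure, from 0 (fully open) to 1 (shut), set as the call begins (- or left out, the last holds). The fingers move at their own pace and stop on an object; the grip force is fixed at half the most. Time passes only in rows, so rows that do not move let the fingers close. It gives the time, the measured TCP pose, the force and the opening at its end, in the units of the state.
- get_obs(): the state, without advancing time (a new reading comes with each control period).
- capture(name): name is "side" or "top" or "wrist"; returns a dict with "img" (420x560x3 uint8, red, green, blue), "fx", "fy", "cx", "cy" (pixels), "k1" (the pictures are not rectified: a ray, as slopes to the right and down, at radius r is drawn at 1 + k1 r^2 times it, then the intrinsics apply), "cam_to_world" (4x4, takes a point from camera to world coordinates). Camera axes: x right, y up, looking along -z (the intrinsics and any distortion apply to the point x, -y, -z); pixel columns grow to the right and rows downward; lengths in mm; the calibration is good to about 2 mm. A picture is of the moment at which its call begins. There is no depth.
- bot.close_job(): hands the job in, once; it reports no verdict.
Trained networks look in the newest picture that a camera, given by its name, has taken for a name from the list of things; names that differ only in an ending like _2 or _b are one class to them, and where a whole thing is asked for, a point or a joint stands for the part that bears it (a point fixed in the world has none). Each returns a list of dicts, best first, with "score" (0 to 1); they miss things now and then, are a little off and sometimes report something else, mostly with a low value. They report only what shows in the picture. A call takes as long as a camera call. They do not tell look-alikes from the thing itself.
- spot_in(thing, camera): "xyz" ([x, y, z] in mm, in the coordinates of the camera as it stood for that picture, good to about 4 mm: the middle of the surface that is visible of it).
The state is a dict: "time": time; "joint_positions": joint angles; "dq": joint speeds; "tau": joint torques, N m; "tool_pos": TCP position; "tcp_rot": TCP orientation; "contact_force": force on the tool from outside, world axes, zero at the start; "moment": the same for the moment, N m; "grip_width": finger opening in mm.
Only numpy, scipy, OpenCV 4.12 (cv2) and the standard library are available. Lean on these libraries where they do the work, as an engineer would, in place of code of your own. Each camera call takes 0.05 s, during which the arm holds its last target. There are 200 camera calls.

## Working session

There is one attempt and no reset: what is moved stays moved. The work goes in short steps, Python scripts to look and compute and a shell command to move; the robot and the scene stay as the last step left them, time stands still between calls to the robot, and variables do not carry over. Pictures are saved under pics/ and viewed, about 8 in all and at most 12, crops included, and the job is handed in when it is done.

```bash
ls; mkdir -p pics
cat > h.py <<'E'
import numpy as np, cv2
from plant import get_obs, capture, bot, spot_in
def save(c,name,crop=None,scale=1):
    im=c["img"][:,:,::-1]
    if crop: x0,y0,x1,y1=crop; im=im[y0:y1,x0:x1]
    im=cv2.resize(im,None,fx=scale,fy=scale,interpolation=cv2.INTER_CUBIC)
    cv2.imwrite("pics/"+name,im)
def proj(c,p):
    M=np.linalg.inv(c["cam_to_world"]); q=M[:3,:3]@np.array(p,float)+M[:3,3]
    u=np.array([q[0],-q[1]])/-q[2]; u=u*(1+c["k1"]*(u@u))
    return np.array([c["fx"]*u[0]+c["cx"],c["fy"]*u[1]+c["cy"]])
def ray(c,px):
    d=(np.array(px,float)-[c["cx"],c["cy"]])/[c["fx"],c["fy"]]; u=d.copy()
    for _ in range(20): u=d/(1+c["k1"]*(u@u))
    M=np.array(c["cam_to_world"]); v=M[:3,:3]@np.array([u[0],-u[1],-1]); return M[:3,3],v/np.linalg.norm(v)
def atz(c,px,z):
    o,v=ray(c,px); return o+v*(z-o[2])/v[2]
def tri(*cp):
    A=np.zeros((3,3));b=np.zeros(3);rs=[ray(c,p) for c,p in cp]
    for o,v in rs: P=np.eye(3)-np.outer(v,v);A+=P;b+=P@o
    x=np.linalg.solve(A,b); return x,[np.linalg.norm((np.eye(3)-np.outer(v,v))@(x-o)) for o,v in rs]
def spots(c,cam,things,n=3):
    M=np.array(c["cam_to_world"])
    for t in things:
        for d in spot_in(t,cam)[:n]:
            w=M[:3,:3]@np.array(d["xyz"])+M[:3,3]; print(cam,t,round(d["score"],2),w.round(0),proj(c,w).round(0))
E
python3 - <<'E'
from h import *
s=get_obs(); print({k:np.round(v,3).tolist() for k,v in s.items()})
for cam in("top","side","wrist"):
    c=capture(cam); save(c,cam+"0.png"); print(cam,c["k1"],c["fx"],np.round(c["cam_to_world"],2).tolist())
    spots(c,cam,["board","board_hole","board_grip","nest_post","treadle_pad","treadle","relay_box","reel","pliers"] if cam!="wrist" else ["board","treadle_pad"])
im=np.hstack([cv2.imread("pics/top0.png"),cv2.imread("pics/side0.png")]);
E
```

```text
pics
{'time': 0.0, 'joint_positions': [1.092, 0.343, 1.525, 0.0, 1.275, -0.146], 'dq': [-0.001, 0.001, -0.0, -0.0, -0.0, -0.001], 'tau': [-0.001, -43.125, -24.421, 0.072, 0.056, -0.0], 'tool_pos': [171.312, 495.882, 248.053], 'tcp_rot': [-3.14, -0.0, 2.809], 'contact_force': [-0.621, -0.152, 0.056], 'moment': [0.014, -0.014, -0.006], 'grip_width': 91.819}
top -0.014868588970514187 379.4245346738319 [[-0.0, 1.0, -0.05, 479.06], [-1.0, -0.01, -0.03, -18.17], [-0.03, 0.05, 1.0, 993.35], [0.0, 0.0, 0.0, 1.0]]
top board 0.68 [541.  19.   6.] [281. 200.]
top board 0.68 [404. -17.   1.] [295. 252.]
top board_hole 0.72 [404. -16.   4.] [295. 253.]
top board_hole 0.64 [543.  16.   8.] [283. 199.]
top board_hole 0.21 [ 671. -137.   44.] [342. 147.]
top board_grip 0.63 [540.  22.   6.] [280. 200.]
top board_grip 0.61 [403. -16.   6.] [295. 253.]
top nest_post 0.8 [509. 241.  21.] [195. 212.]
top treadle_pad 0.62 [ 533. -245.   79.] [390. 201.]
top treadle 0.67 [ 533. -239.   82.] [388. 201.]
top relay_box 0.65 [382. 135.   4.] [237. 261.]
top reel 0.72 [ 670. -136.   41.] [342. 147.]
top pliers
[... 223 characters left out ...]
[284. 247.]
side board 0.65 [403.  -4.   2.] [345. 247.]
side board_hole 0.63 [401.  -7.   3.] [345. 246.]
side board_hole 0.61 [541.  30.   4.] [282. 246.]
side board_grip 0.81 [404.  -2.   0.] [344. 248.]
side board_grip 0.6 [539.  34.   6.] [282. 247.]
side nest_post 0.88 [504. 265.  26.] [266. 330.]
side treadle_pad 0.88 [ 532. -232.   83.] [311. 158.]
side treadle 0.64 [ 529. -234.   81.] [313. 158.]
side relay_box 0.76 [384. 133.  19.] [344. 290.]
side reel 0.65 [ 675. -126.   36.] [248. 188.]
side pliers 0.58 [674. 161.   9.] [204. 275.]
wrist -0.0810704823906441 357.41996042267385 [[0.33, -0.9, -0.28, 95.28], [0.94, 0.31, 0.1, 522.02], [0.0, -0.3, 0.96, 384.32], [0.0, 0.0, 0.0, 1.0]]
```

Run:
```python
from h import *
im=cv2.imread("pics/top0.png"); cv2.imwrite("pics/t1.png",cv2.resize(im[120:290,160:430],None,fx=2.96,fy=2.96,interpolation=cv2.INTER_CUBIC))
im=cv2.imread("pics/side0.png"); cv2.imwrite("pics/s1.png",cv2.resize(im[130:390,170:420],None,fx=2.3,fy=2.3,interpolation=cv2.INTER_CUBIC))
```

```text
(no output)
```

View pics/t1.png

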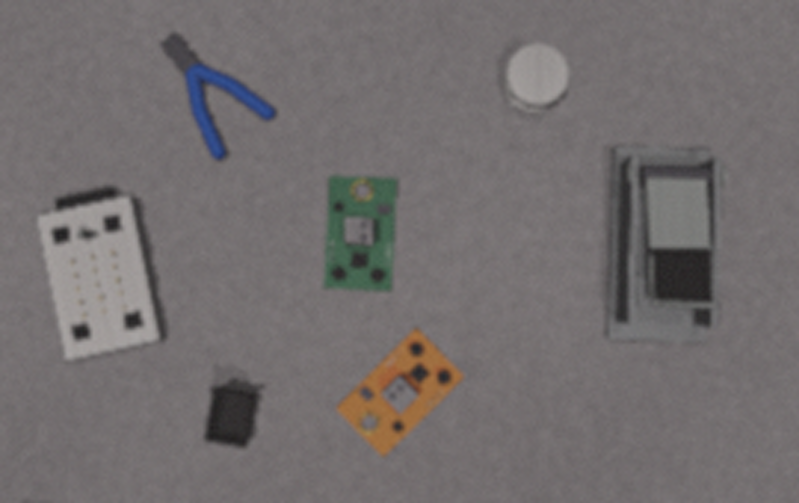

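View pics/s1.png

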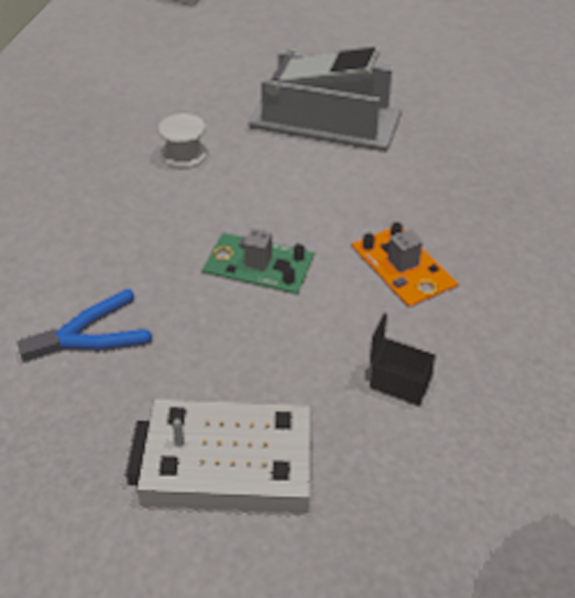

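The green board is at top px (282,199), with its hole towards +x. The orange one at (295,253) is the look-alike. The bed's post is at about (190,199). I'll move over the green board and confirm it with the wrist camera.

```bash
python3 -m handwheel '[[[30,-39,-1],[0,0,0.024]],[[31,-40,-2],[0,0,0.024]],[[31,-40,-2],[0,0,0.024]],[[31,-40,-2],[0,0,0.024]],[[31,-40,-2],[0,0,0.024]],[[31,-40,-2],[0,0,0.024]],[[31,-40,-2],[0,0,0.024]],[[31,-40,-2],[0,0,0.024]],[[31,-40,-2],[0,0,0.024]],[[31,-40,-2],[0,0,0.024]],[[31,-40,-2],[0,0,0.024]],[[30,-38,-1],[0,0,0.024]]]' 0
python3 - <<'E'
from h import *
c=capture("wrist"); save(c,"w1.png"); spots(c,"wrist",["board","board_hole","board_grip"])
print(get_obs()["tool_pos"],get_obs()["tcp_rot"])
import pickle; pickle.dump(c,open("w1.pkl","wb"))
E
```

```text
time: 2.65
tool_pos: [542.4, 17.7, 226.7]
tcp_rot: [3.141, 0.0, 3.097]
contact_force: [0.6, 0.2, 0.4]
grip_width: 91.3
wrist board 0.75 [406. -13.   3.] [244.  42.]
wrist board 0.62 [539.  15.   3.] [280. 180.]
wrist board_hole 0.9 [404. -13.   7.] [243.  40.]
wrist board_hole 0.67 [539.  15.   2.] [280. 180.]
wrist board_grip 0.92 [406. -18.   2.] [239.  43.]
wrist board_grip 0.82 [535.  17.   3.] [282. 176.]
[541.36055167  18.78196884 226.26800917] [ 3.14111873e+00 -1.15464977e-03  3.09485021e+00]
```

View pics/w1.png

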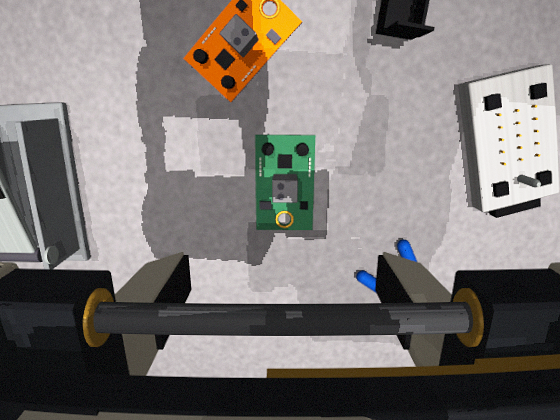

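Run:
```python
from h import *; import pickle
c=pickle.load(open("w1.pkl","rb"))
ct=capture("top"); cs=capture("side"); pickle.dump((ct,cs),open("ts.pkl","wb"))
def rect(c,z,roi,lo=(35,80,20),hi=(90,255,255)):
    hsv=cv2.cvtColor(c["img"],cv2.COLOR_RGB2HSV); m=cv2.inRange(hsv,lo,hi); k=np.zeros_like(m); x0,y0,x1,y1=roi; k[y0:y1,x0:x1]=m[y0:y1,x0:x1]
    cn=max(cv2.findContours(k,0,1)[0],key=cv2.contourArea)[:,0]
    w=np.array([atz(c,p,z)[:2] for p in cn],np.float32); (cx,cy),sz,a=cv2.minAreaRect(w); print("rect",z,np.round([cx,cy,*sz,a],1))
rect(c,3,(230,110,340,250)); rect(ct,3,(260,170,305,225),(35,50,20)) 
# dark pads of bed in wrist
g=cv2.cvtColor(c["img"],cv2.COLOR_RGB2GRAY)
P=[]
for x,y in((492,102),(538,91),(544,178),(500,189)):
    r=g[y-13:y+13,x-13:x+13]; m=(r<60).astype(np.uint8); n,l,s,cc=cv2.connectedComponentsWithStats(m); i=1+np.argmax(s[1:,4]); px=cc[i]+[x-13,y-13]; P.append(atz(c,px,30)); print("pad",px.round(1),s[i],P[-1].round(1))
P=np.array(P); far=(P[2]+P[3])/2; near=(P[0]+P[1])/2; d=far-near; print("bed ctr",P.mean(0),"yaw",np.arctan2(d[1],d[0]),np.linalg.norm(d)); u=d/np.linalg.norm(d); print("post est",P.mean(0)+38*u, proj(c,P.mean(0)+38*u),proj(ct,P.mean(0)+38*u),proj(cs,P.mean(0)+38*u))
a=cv2.resize(c["img"][50:250,440:560],None,fx=3,fy=3,interpolation=2)
b=cv2.resize(c["img"][120:240,240:330],None,fx=4.9,fy=5,interpolation=2)[:600]
cc=cv2.resize(cs["img"][295:355,225:310],None,fx=4,fy=5,interpolation=2)
d2=cv2.resize(cs["img"][225:265,250:310],None,fx=5.66,fy=7,interpolation=2)[:300,:340]
b=b[:600,:440]; H=np.zeros((600,800,3),np.uint8); H[:,:360]=a; H[:,360:800]=b[:600,:440]
cv2.imwrite("pics/c1.png",H[:,:,::-1])
```

```text
rect 3 [542.9  19.   59.6  99.4  86.9]
rect 3 [507.6  21.3  56.2  22.1  85.3]
pad [492.3 101.7] [  5   5  18  17 228] [467.3 213.9  30. ]
pad [538.1  90.5] [  5   5  17  16 231] [457.6 258.6  30. ]
pad [543.8 177.1] [  5   6  16  15 170] [540.4 276.6  30. ]
pad [500.5 188.6] [  6   6  16  15 198] [550.5 231.8  30. ]
bed ctr [503.95158661 245.2308712   30.        ] yaw 0.2129879293229817 84.90429802558008
post est [541.0929267  253.26335878  30.        ] [522.0556023  178.55549752] [189.72491581 199.69591403] [248.46634895 318.81992307]
```

View pics/c1.png

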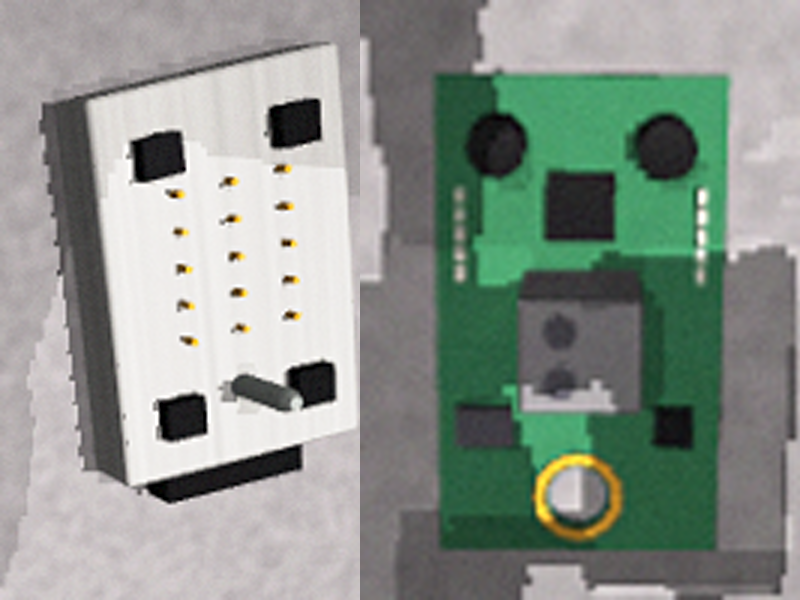

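Both crops agree. The green board has its gold-ringed hole at wrist px (284,219) and its block top at (285,191). The bed's post is bare, with its tip at (539,184). Next I triangulate against the side view.

Run:
```python
from h import *; import pickle
c=pickle.load(open("w1.pkl","rb")); ct,cs=pickle.load(open("ts.pkl","rb"))
S=lambda x,y:(170+x/2.3,130+y/2.3); T=lambda x,y:(160+x/2.96,120+y/2.96)
for n,w,s,t in(("block top",(284.9,191),S(257,235),T(358,230)),("hole",(284.5,219.2),S(223,253),T(362,190)),("post tip",(538.7,184),S(177,423),None),
  ("padA",(492.3,101.7),S(283,420),T(133,320)),("padB",(538.1,90.5),S(281,470),T(81,331)),("padC",(543.8,177.1),S(169,466),T(61,234)),("padD",(500.5,188.6),S(177,415),T(112,223))):
    print(n,*[np.round(v,1) for v in tri((c,w),(cs,s))],*[np.round(v,1) for v in (tri((c,w),(cs,s),(ct,t)) if t else [])])
print("hole z3",atz(c,(284.5,219.2),3)); print("post tip z52",atz(c,(538.7,184),52)); print("post base z24", atz(c,(440+232/3,50+385/3),24))
print("block top z35",atz(c,(284.9,191),35))
```

```text
block top [543.1  19.4  35.8] [0.6 0.6] [543.6  19.   35.3] [1.  0.3 0.8]
hole [581.1  17.4   1.6] [0.6 0.6] [581.7  16.8   0.8] [0.7 0.9 0.7]
post tip [541.7 257.2  49.6] [0.5 0.5]
padA [467.4 216.4  25.7] [0.1 0.1] [467.7 215.7  25.1] [0.9 0.4 1.1]
padB [457.5 261.4  26. ] [0. 0.] [457.9 260.8  25.6] [0.9 0.5 1.2]
padC [541.4 279.9  25.7] [0. 0.] [542.1 279.3  25.2] [1.  0.6 1.4]
padD [551.3 234.1  26.4] [0.2 0.2] [551.7 233.8  26. ] [0.5 0.5 0.9]
hole z3 [581.28928012  17.44418034   3.        ]
post tip z52 [541.59799001 255.52793215  52.        ]
post base z24 [542.12235903 252.29678913  24.        ]
block top z35 [542.71520069  19.35137329  35.        ]
```

```bash
python3 -m handwheel '[[[1,1,-50],[0,0,-0.006]],[[0,0,-50],[0,0,0]],[[0,0,-50],[0,0,0]],[[0,0,-30],[0,0,0]],[[0,0,-10],[0,0,0]],[[0,0,-5],[0,0,0]],[[0,0,0],[0,0,0]]]' 0
python3 -m handwheel '[[[0,0,0],[0,0,0]],[[0,0,0],[0,0,0]],[[0,0,0],[0,0,0]],[[0,0,0],[0,0,0]],[[0,0,0],[0,0,0]],[[0,0,0],[0,0,0]],[[0,0,0],[0,0,0]],[[0,0,0],[0,0,0]]]' 1
```

```text
time: 3.82
tool_pos: [543.0, 20.5, 32.8]
tcp_rot: [3.142, 0.002, 3.091]
contact_force: [0.2, 0.3, -0.4]
grip_width: 92.3
time: 4.82
tool_pos: [542.5, 20.2, 31.7]
tcp_rot: [3.142, -0.0, 3.091]
contact_force: [0.1, -0.3, 0.1]
grip_width: 24.0
```

```bash
python3 -m handwheel '[[[0,0,10],[0,0,0]],[[0,0,40],[0,0,0]],[[0,0,50],[0,0,0]],[[0,0,50],[0,0,0]],[[4,40,0],[0,0,0.066]],[[4,40,0],[0,0,0.066]],[[4,40,0],[0,0,0.066]],[[4,40,0],[0,0,0.066]],[[0,0,0],[0,0,0]],[[0,0,0],[0,0,0]]]'
python3 - <<'E'
from h import *; import pickle
c=capture("wrist"); cs=capture("side"); ct=capture("top"); pickle.dump((c,ct,cs),open("m2.pkl","wb"))
s=get_obs();print(s["tool_pos"],s["tcp_rot"])
H=np.zeros((600,800,3),np.uint8); H[:420,:560]=c["img"]; H[420:,:240]=cv2.resize(ct["img"][160:250,170:290],(240,180)); 
H[300:,400:]=cv2.resize(cs["img"][230:350,210:370],(400,300))
cv2.imwrite("pics/m2.png",H[:,:,::-1])
E
```

```text
time: 6.08
tool_pos: [558.2, 179.9, 181.9]
tcp_rot: [-3.141, -0.0, -2.928]
contact_force: [0.2, 0.4, -0.7]
grip_width: 23.5
[558.51379411 179.11646256 181.93664447] [-3.14146139e+00 -7.91599636e-05 -2.93003041e+00]
```

View pics/m2.png

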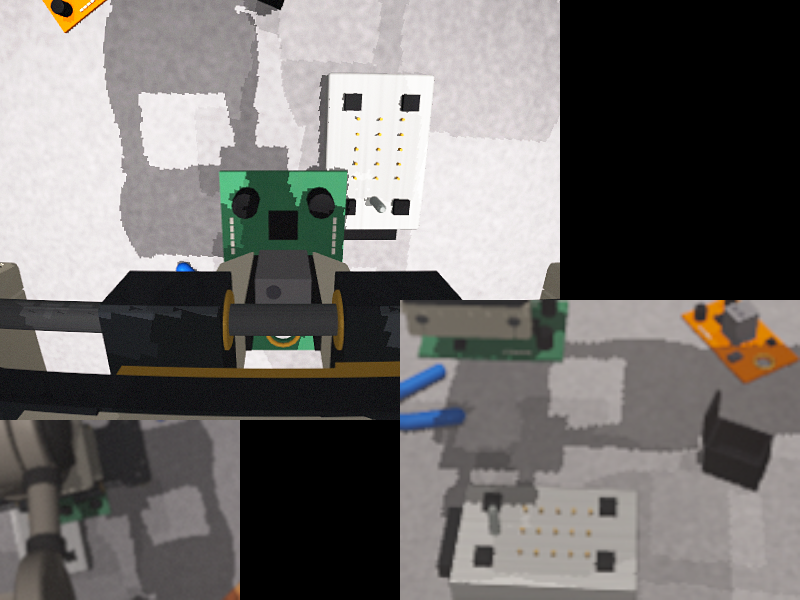

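```bash
python3 - <<'E'
from h import *; import pickle
c,ct,cs=pickle.load(open("m2.pkl","rb")); w1=pickle.load(open("w1.pkl","rb"))
g=cv2.cvtColor(c["img"],cv2.COLOR_RGB2GRAY)
# board rear edge/sides by green mask, plane z=153.2
hsv=cv2.cvtColor(c["img"],cv2.COLOR_RGB2HSV); m=cv2.inRange(hsv,(35,80,20),(90,255,255)); m[255:]=0
cn=max(cv2.findContours(m,0,1)[0],key=cv2.contourArea)[:,0].astype(float)
W=np.array([atz(c,p,153.2)[:2] for p in cn])
psi=-2.930; ax=np.array([np.cos(psi+np.pi),np.sin(psi+np.pi)]); ay=np.array([-ax[1],ax[0]]); t=np.array([558.5,179.1])
L=np.c_[(W-t)@ax,(W-t)@ay]; print("board px ext",cn.min(0),cn.max(0)); 
def fit(sel,i): 
    p=np.polyfit(L[sel,1-i],L[sel,i],1); return p
x0=np.percentile(L[:,0],3); r=(L[:,0]<L[:,0].min()+2)&(abs(L[:,1])<26); print("rear edge slope,off",fit(r,0))
for s in(-1,1):
    q=(L[:,0]>-45)&(L[:,0]<-20)&(s*L[:,1]>26); p=fit(q,1); print("side",s,p,p[0]*-32+p[1], q.sum())
P=[]
for x,y in((353,102),(410,103),(400,207)):
    k=g[y-14:y+14,x-14:x+14]; mm=(k<60).astype(np.uint8); n,l,st,cc=cv2.connectedComponentsWithStats(mm); i=1+np.argmax(st[1:,4]); px=cc[i]+[x-14,y-14]; P.append(px); print("pad",px.round(1),st[i],atz(c,px,30).round(1))
A,B,C=[atz(c,p,30)[:2] for p in P]; d=C-B; print("yaw BC",np.arctan2(d[1],d[0]),np.linalg.norm(d)); d=B-A; print("yaw AB",np.arctan2(d[1],d[0])-np.pi/2,np.linalg.norm(d))
x=C-B; print("ctr",(A+C)/2,"post",(A+C)/2+38*x/np.linalg.norm(x))
print("tip",atz(c,(382.5,210),51),"base",atz(c,(369,199),24)); print("w1-m2 tri tip",tri((c,(382.5,210)),(w1,(538.7,184)))); print("tri w/ side pads",[tri((c,P[0]),(w1,(492.3,101.7)))[0].round(1),tri((c,P[1]),(w1,(538.1,90.5)))[0].round(1),tri((c,P[2]),(w1,(543.8,177.1)))[0].round(1)])
E
python3 - <<'E'
import cv2
E
```

```text
board px ext [219. 171.] [346. 254.]
rear edge slope,off [-7.71237541e-04 -4.97745907e+01]
side -1 [ 9.17001168e-03 -2.87077724e+01] -29.00121276405719 50
side 1 [-9.79260101e-03  3.00023057e+01] 30.315668886627297 50
pad [352.4 101.5] [  5   6  18  16 272] [467.4 215.3  30. ]
pad [409.9 102.5] [  5   5  19  17 286] [457.9 259.7  30. ]
pad [400.5 206.8] [  6   6  18  16 252] [541.1 277.8  30. ]
yaw BC 0.21379089186338204 85.10625359454987
yaw AB 0.20985079826748332 45.41280097961866
ctr [504.22648395 246.52841489] post [541.36136227 254.59072299]
tip [542.11408071 256.13170076  51.        ] base [541.49311695 251.33088509  24.        ]
w1-m2 tri tip (array([541.88229832, 255.98288478,  51.41682895]), [np.float64(0.13048315141152006), np.float64(0.1304831514115298)])
tri w/ side pads [array([467.3, 215.9,  26.6]), array([457.6, 260.8,  26.9]), array([541.4, 279. ,  27. ])]
```

```bash
python3 -m handwheel '[[[-14,17,0],[0,0,0]],[[-14,17,0],[0,0,0]],[[-14,17,0],[0,0,0]],[[-12,16.5,-20],[0,0,0]],[[0,0,-40],[0,0,0]],[[0,0,-25],[0,0,0]],[[0,0,-3],[0,0,0]],[[0,0,0],[0,0,0]],[[0,0,0],[0,0,0]]]'
python3 - <<'E'
from h import *; import pickle
c=capture("wrist"); cs=capture("side"); pickle.dump((c,cs),open("m3.pkl","wb"))
P=[]
for i in range(6): 
    s=get_obs();P.append(s["tool_pos"]); capture("top")
print(np.mean(P,0),np.std(P,0),s["tcp_rot"])
H=np.zeros((600,800,3),np.uint8); H[:300,:800]=cv2.resize(c["img"][290:380,160:400],(800,300),interpolation=2)
H[300:,:]=cv2.resize(cs["img"][265:355,170:410],(800,300),interpolation=2)
cv2.imwrite("pics/m3.png",H[:,:,::-1])
E
```

```text
time: 7.35
tool_pos: [505.1, 248.2, 95.1]
tcp_rot: [3.141, 0.002, -2.928]
contact_force: [-0.5, -0.5, -1.4]
grip_width: 23.7
[504.80166251 247.78314625  94.38227734] [0.14590424 0.08624314 0.29205987] [ 3.14145843e+00  4.05179546e-04 -2.92848395e+00]
```

View pics/m3.png

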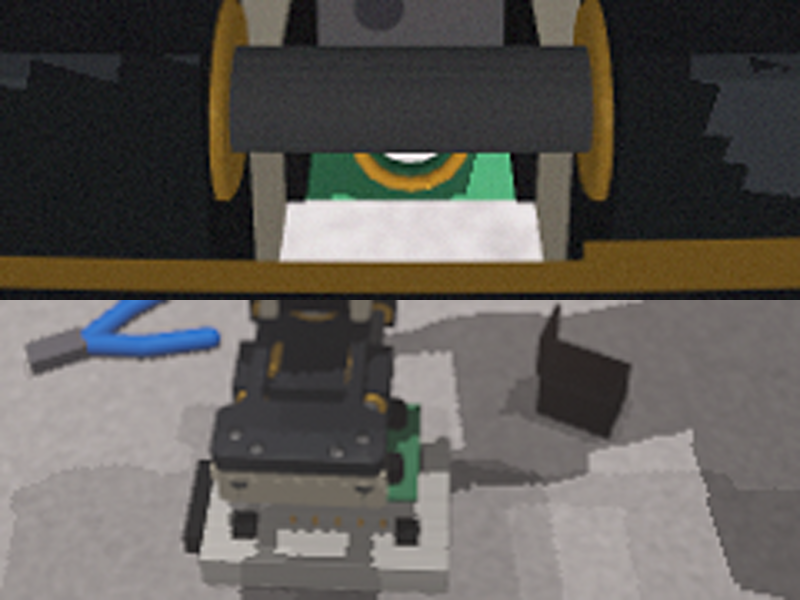

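```bash
python3 -m handwheel '[[[0,0,-6],[0,0,0]],[[0,0,-4],[0,0,0]],[[0,0,-3],[0,0,0]],[[0,0,-3],[0,0,0]],[[0,0,0],[0,0,0]],[[0,0,0],[0,0,0]]]'
```

```text
time: 8.5
tool_pos: [504.6, 247.8, 77.8]
tcp_rot: [3.141, 0.0, -2.928]
contact_force: [-0.2, -0.4, -1.4]
grip_width: 23.7
```

```bash
python3 -m handwheel '[[[0,0,-4],[0,0,0]],[[0,0,-4],[0,0,0]],[[0,0,-2],[0,0,0]],[[0,0,0],[0,0,0]],[[0,0,0],[0,0,0]]]'
```

```text
time: 9.12
tool_pos: [504.6, 247.7, 67.8]
tcp_rot: [3.141, 0.0, -2.928]
contact_force: [0.1, -0.5, -0.6]
grip_width: 23.9
```

```bash
python3 -m handwheel '[[[0,0,-2],[0,0,0]],[[0,0,-2],[0,0,0]],[[0,0,-1.5],[0,0,0]],[[0,0,0],[0,0,0]],[[0,0,0],[0,0,0]]]'
python3 - <<'E'
from h import *
c=capture("wrist"); s=get_obs(); print(s["tool_pos"],s["contact_force"],s["moment"])
E
```

```text
time: 9.75
tool_pos: [504.5, 247.7, 62.2]
tcp_rot: [3.142, 0.0, -2.928]
contact_force: [0.3, -0.4, -1.0]
grip_width: 23.7
[504.52101749 247.73651491  62.28104631] [ 0.69145919  0.07123446 -1.69339311] [ 0.03233206 -0.00337466 -0.03676113]
```

```bash
python3 -m handwheel '[[[0,0,-1],[0,0,0]],[[0,0,0],[0,0,0]],[[0,0,0],[0,0,0]]]'
python3 -m handwheel '[[[0,0,-0.5],[0,0,0]],[[0,0,0],[0,0,0]],[[0,0,0],[0,0,0]]]'
```

```text
time: 10.18
tool_pos: [504.6, 247.8, 61.7]
tcp_rot: [3.141, 0.001, -2.928]
contact_force: [-1.8, -0.2, 5.0]
grip_width: 23.9
time: 10.55
tool_pos: [504.7, 247.8, 61.7]
tcp_rot: [3.141, 0.001, -2.928]
contact_force: [-3.3, -1.5, 10.4]
grip_width: 23.6
```

```bash
python3 -m handwheel '[[[0,0,0.8],[0,0,0]],[[0,0,0],[0,0,0]],[[0,0,0],[0,0,0]],[[0,0,0],[0,0,0]],[[0,0,0],[0,0,0]],[[0,0,0],[0,0,0]],[[0,0,0],[0,0,0]],[[0,0,0],[0,0,0]]]' 0
python3 -m handwheel '[[[0,0,5],[0,0,0]],[[0,0,20],[0,0,0]],[[0,0,40],[0,0,0]],[[0,0,55],[0,0,0]],[[0,0,50],[0,0,0]],[[0,-40,0],[0,0,0]],[[0,-40,0],[0,0,0]],[[0,0,0],[0,0,0]]]'
python3 - <<'E'
from h import *; import pickle
c=capture("wrist"); cs=capture("side"); ct=capture("top"); pickle.dump((c,ct,cs),open("m4.pkl","wb"))
print(get_obs()["tool_pos"])
H=np.zeros((600,800,3),np.uint8); H[:,:400]=cv2.resize(c["img"][40:280,300:460],(400,600),interpolation=2)
H[:400,400:]=cv2.resize(cs["img"][280:360,220:320],(400,320*400//320),interpolation=2)[:400]
cv2.imwrite("pics/m4.png",H[:,:,::-1])
E
```

```text
time: 11.55
tool_pos: [504.5, 247.7, 61.6]
tcp_rot: [3.141, 0.0, -2.928]
contact_force: [0.3, 0.5, -0.6]
grip_width: 91.4
time: 12.55
tool_pos: [504.6, 165.8, 232.2]
tcp_rot: [-3.141, 0.001, -2.931]
contact_force: [-0.7, 0.6, -0.4]
grip_width: 91.9
[504.53948874 168.27387098 231.74669822]
```

View pics/m4.png

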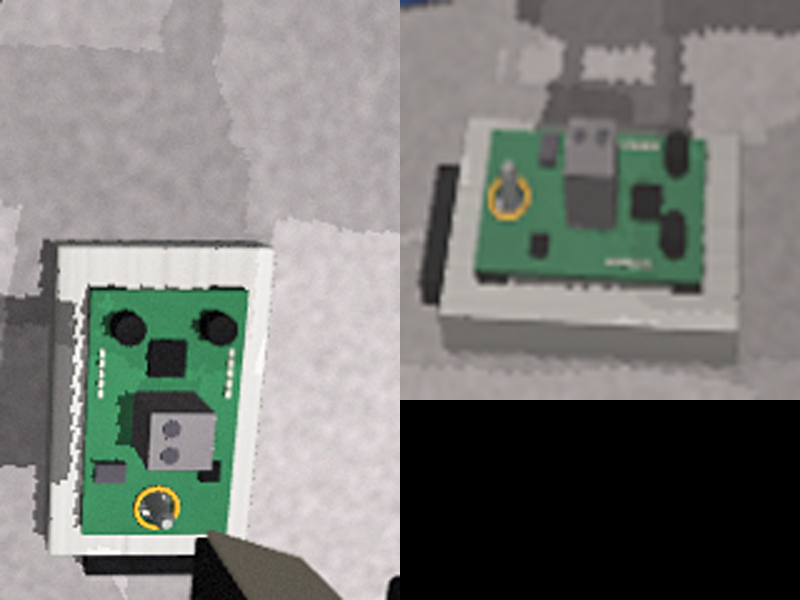

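The post stands through the ringed hole, the board's edges run parallel to the bed's, and all four corners sit on their pads. Now the treadle, with the jaws closed.

```bash
python3 -m handwheel '[[[0,-45,0],[0,0,-0.025]],[[0,-50,0],[0,0,-0.025]],[[0,-50,0],[0,0,-0.025]],[[0,-50,0],[0,0,-0.025]],[[0,-50,0],[0,0,-0.025]],[[0,-50,0],[0,0,-0.025]],[[0,-50,0],[0,0,-0.025]],[[0,-45,0],[0,0,-0.025]],[[0,0,0],[0,0,0]],[[0,0,0],[0,0,0]]]' 1
python3 - <<'E'
from h import *; import pickle
c0,_,_=pickle.load(open("m4.pkl","rb"))
hsv=cv2.cvtColor(c0["img"],cv2.COLOR_RGB2HSV); m=cv2.inRange(hsv,(35,80,20),(90,255,255)); m[:,:300]=0
cn=max(cv2.findContours(m,0,1)[0],key=cv2.contourArea)[:,0]
w=np.array([atz(c0,p,33)[:2] for p in cn],np.float32); print("board on bed",cv2.minAreaRect(w))
c=capture("wrist"); cs=capture("side"); pickle.dump((c,cs),open("m5.pkl","wb")); spots(c,"wrist",["treadle_pad"]); 
s=get_obs(); print(s["tool_pos"],s["tcp_rot"],s["grip_width"])
H=np.zeros((600,800,3),np.uint8); H[:420,:560]=c["img"]; H[300:,480:]=cv2.resize(cs["img"][125:205,260:345],(320,300),interpolation=2)
cv2.imwrite("pics/m5.png",H[:,:,::-1])
E
```

```text
time: 13.95
tool_pos: [504.8, -221.1, 231.2]
tcp_rot: [3.14, -0.0, -3.127]
contact_force: [-1.0, -0.3, 0.2]
grip_width: 0.9
board on bed ((504.75286865234375, 247.04835510253906), (100.34806060791016, 59.992713928222656), 11.987672805786133)
wrist treadle_pad 0.77 [ 511. -242.   90.] [258. 213.]
[ 504.84313157 -220.7436432   231.62369303] [ 3.14117577e+00  2.65887616e-05 -3.12622666e+00] 0.0004606722661120062
```

View pics/m5.png

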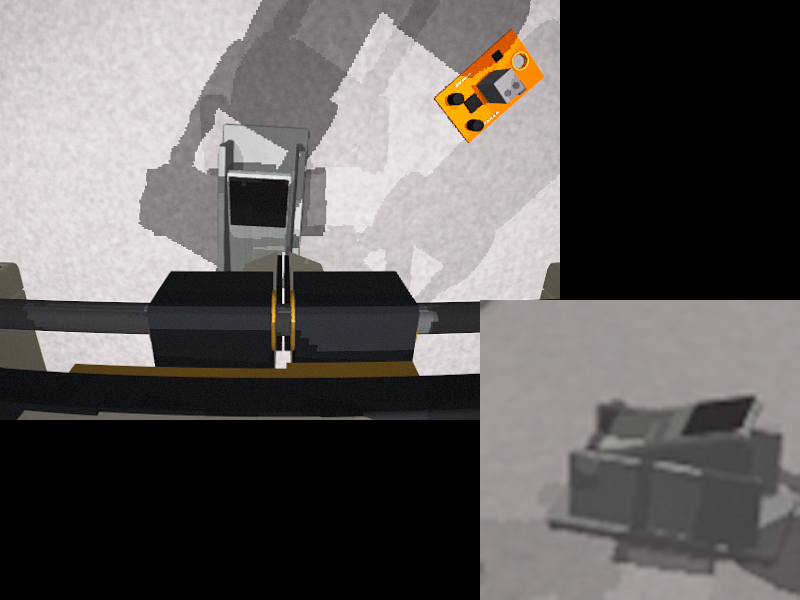

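Run:
```python
from h import *; import pickle
c,cs=pickle.load(open("m5.pkl","rb")); ct=pickle.load(open("ts.pkl","rb"))[0]
g=cv2.cvtColor(c["img"],cv2.COLOR_RGB2GRAY)[165:240,222:300]; m=(g<40).astype(np.uint8); n,l,st,cc=cv2.connectedComponentsWithStats(m); i=1+np.argmax(st[1:,4]); print(st[i]); px=cc[i]+[222,165]; print(px)
print("pad tri",tri((c,px),(cs,(324.3,155.7))),tri((c,px),(cs,(324.3,155.7)),(ct,(390.7,213.2)))); print("z92",atz(c,px,92))
for a,b in(((229,176),(231,225)),((290,178),(286,228))):
    A=atz(c,a,98.5);B=atz(c,b,85.5);d=B-A;print("edge yaw",np.arctan2(d[1],d[0]),A.round(),B.round())
for a,b in (((218,147),(219,268)),((309,150),(300,268))): 
    d=atz(c,b,66)-atz(c,a,66);print("guard yaw",np.arctan2(d[1],d[0]),atz(c,a,66).round(),atz(c,b,66).round())
```

```text
[   8   12   58   50 2612]
[258.24272588 201.9042879 ]
pad tri (array([ 500.29819174, -240.9913457 ,   90.08811075]), [np.float64(1.382682337772526), np.float64(1.3826823377726527)]) (array([ 501.09288223, -242.07188361,   89.43698057]), [np.float64(1.2846420548813746), np.float64(1.9879660994003918), np.float64(1.5258199023476575)])
z92 [ 501.19892875 -240.90313297   92.        ]
edge yaw -0.034473423450803994 [ 479. -263.   98.] [ 523. -264.   86.]
edge yaw -0.04865969802374326 [ 480. -216.   98.] [ 525. -218.   86.]
guard yaw -0.031562828250864296 [ 461. -276.   66.] [ 573. -280.   66.]
guard yaw -0.041732204623260064 [ 463. -200.   66.] [ 572. -204.   66.]
```

```bash
python3 -m handwheel '[[[-3,-10,-20],[0,0,-0.028]],[[-4,-10,-40],[0,0,-0.027]],[[0,0,-30],[0,0,0]],[[0,0,-14],[0,0,0]],[[0,0,0],[0,0,0]],[[0,0,0],[0,0,0]]]'
python3 -m handwheel '[[[0,0,-6],[0,0,0]],[[0,0,-6],[0,0,0]],[[0,0,-4],[0,0,0]],[[0,0,-4],[0,0,0]],[[0,0,-3],[0,0,0]],[[0,0,0],[0,0,0]],[[0,0,0],[0,0,0]]]'
```

```text
time: 14.85
tool_pos: [498.3, -242.4, 128.8]
tcp_rot: [-3.14, 0.002, 3.1]
contact_force: [0.7, -0.8, 0.1]
grip_width: 0.8
time: 15.72
tool_pos: [497.5, -242.3, 104.6]
tcp_rot: [3.141, -0.0, 3.1]
contact_force: [-1.8, 0.2, 3.4]
grip_width: 0.7
```

```bash
python3 -m handwheel '[[[0,0,-4],[0,0,0]],[[0,0,-4],[0,0,0]],[[0,0,-3],[0,0,0]],[[0,0,-2],[0,0,0]],[[0,0,-1],[0,0,0]],[[0,0,0],[0,0,0]],[[0,0,0],[0,0,0]]]'
python3 - <<'E'
from h import *; import pickle
P=[];F=[]
for i in range(6): s=get_obs();P.append(s["tool_pos"]);F.append(s["contact_force"]); capture("top")
print(np.mean(P,0),np.mean(F,0))
E
```

```text
time: 16.6
tool_pos: [497.5, -242.2, 90.6]
tcp_rot: [3.141, -0.0, 3.1]
contact_force: [-4.3, -0.4, 4.3]
grip_width: 0.5
[ 497.48067544 -242.24639585   90.60530651] [-3.77890535  0.23289038  4.40892127]
```

```bash
python3 -m handwheel '[[[0,0,-1.5],[0,0,0]],[[0,0,-1],[0,0,0]],[[0,0,0],[0,0,0]],[[0,0,0],[0,0,0]]]'
python3 - <<'E'
from h import *; import pickle
P=[];F=[]
for i in range(6): s=get_obs();P.append(s["tool_pos"]);F.append(s["contact_force"]); capture("top")
print(np.mean(P,0),np.mean(F,0))
c=capture("wrist"); cs=capture("side"); pickle.dump((c,cs),open("m6.pkl","wb"))
H=np.zeros((600,800,3),np.uint8); H[:,:400]=cv2.resize(cs["img"][130:205,275:345][:,:],(400,429),interpolation=2)[0:429].repeat(1,0) if False else cv2.copyMakeBorder(cv2.resize(cs["img"][130:205,275:345],(400,429),interpolation=2),0,171,0,0,0)
H[:,400:]=cv2.resize(c["img"][150:390,200:360],(400,600),interpolation=2)
cv2.imwrite("pics/m6.png",H[:,:,::-1])
E
```

```text
time: 17.4
tool_pos: [497.5, -242.3, 88.1]
tcp_rot: [3.141, 0.0, 3.1]
contact_force: [-4.4, -0.3, 5.0]
grip_width: 0.1
[ 497.46764289 -242.26407622   88.11100702] [-4.4449881   0.05009132  5.40570317]
```

View pics/m6.png

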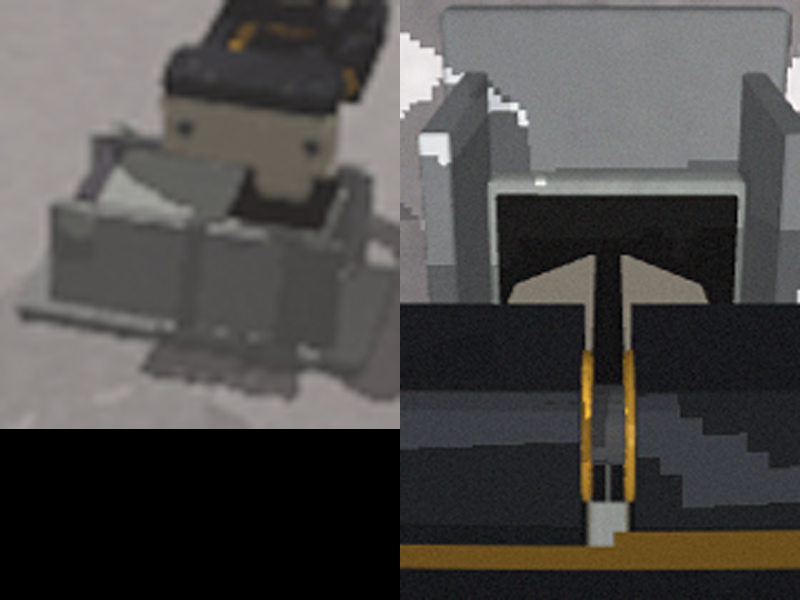

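Run:
```python
from h import *; import pickle
c5,_=pickle.load(open("m5.pkl","rb")); c,cs=pickle.load(open("m6.pkl","rb"))
y=-0.04; R=np.array([[np.cos(y),-np.sin(y)],[np.sin(y),np.cos(y)]])
def pt(hx,hy,th,l,w,h=6):  # th: joint; l distance from hinge
    a=0.30-th; v=np.array([-l*np.cos(a)+h*np.sin(a),w]); xy=np.array([hx,hy])+R@v; return [*xy,60+l*np.sin(a)+h*np.cos(a)]
from scipy.optimize import least_squares
def corners(c,roi,thr=40):
    x0,y0,x1,y1=roi; g=cv2.GaussianBlur(cv2.cvtColor(c["img"],cv2.COLOR_RGB2GRAY),(3,3),0)[y0:y1,x0:x1]; return g
m5=[(229,176.5),(290.5,178.5),(286.5,228.5),(231,226)]
mod=[(112.5,-23),(112.5,23),(67.5,23),(67.5,-23)]
f=lambda p:np.concatenate([proj(c5,pt(p[0],p[1],p[2],l,w))-m for (l,w),m in zip(mod,m5)])
r=least_squares(f,[585,-244,0]); print("m5 fit hinge,theta",r.x,np.abs(r.fun).max()); 
f0=lambda p:np.concatenate([proj(c5,pt(p[0],p[1],0,l,w))-m for (l,w),m in zip(mod,m5)]); r0=least_squares(f0,[585,-244]); print(r0.x,np.abs(r0.fun).max())
# m6: pad free edge
g=cv2.cvtColor(c["img"],cv2.COLOR_RGB2GRAY).astype(float)
for col in(245,270,290): s=g[215:240,col]; k=np.where(s<60)[0][0]; print(col,215+k-1+(s[k-1]-60)/(s[k-1]-s[k]))
for row in(232,238,244): 
    s=g[row,230:350]; d=np.where(s<60)[0]; print("row",row,230+d[0],230+d[-1])
for th in(.2,.25,.3,.35,.4):
    a,b=[proj(c,pt(*r0.x,th,112.5,w)) for w in(-23,23)]; q,q2=[proj(c,pt(*r0.x,th,100,w)) for w in(-23,23)]; print(th,a.round(1),b.round(1),(b-a).round(1),q.round(1),q2.round(1))
```

```text
m5 fit hinge,theta [ 5.88153473e+02 -2.43684415e+02  3.22646953e-02] 1.44485373237751
[ 586.41137686 -243.46788042] 1.6956920318935147
245 227.6231884057971
270 227.86046511627907
290 227.9090909090909
row 232 239 334
row 238 239 334
row 244 239 334
0.2 [236.6 239.7] [341.  239.4] [104.4  -0.3] [238.1 264.2] [339.2 263.9]
0.25 [238.  233.7] [339.1 233.4] [101.1  -0.3] [239.3 258.3] [337.7 258. ]
0.3 [239.4 228.6] [337.4 228.3] [98.  -0.3] [240.4 253.1] [336.2 252.8]
0.35 [240.7 224.3] [335.7 224.1] [95.  -0.2] [241.6 248.6] [334.8 248.4]
0.4 [242.  220.8] [334.1 220.6] [92.1 -0.2] [242.6 244.9] [333.4 244.7]
```

```bash
python3 -c "
from h import *
s=get_obs(); print(s['time'],s['tool_pos'],s['contact_force']); print(bot.close_job())"
```

```text
17.8 [ 497.49530426 -242.25731792   88.14192722] [-4.76556025  0.1670435   5.40166535]
the job is handed in; nothing more can be done
None
```

I hung the green board on the test bed's post and let go of it. I then pressed the treadle level with the closed fingertips and handed in at 17.8 s, still holding it. I viewed 8 pictures.

- **Board:** After release, the wrist and side pictures show the post through the hole and the board flat on its pads. Its measured yaw is 0.209 rad against about 0.213 for the bed, and its centre is within about 1 mm of the bed's middle.
- **Treadle:** At hand-in the TCP was at 88.1 mm, which puts the fingertips at about 66.1 mm, the level height. The wrist picture's pad edge gives a joint angle of about 0.31 rad against 0.30 for level. The pad width reads slightly deeper, about 0.31–0.33 rad.
- **Disagreements:** The push was 5.4 N rather than the stated 6 N, probably because the fingers bear a little further out than the pad's middle. There is also a steady sideways force of about 4.8 N along x from the fingertips on the rubber. A free fit of the raised treadle read 0.03 rad instead of 0, so the picture-based angle may read up to that much too high.
- **Other objects:** No move went near the pliers, relay box, reel or orange board. I took no final picture of them.

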